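# Load the plate and offer up the clamp lever

## Robot

A 6-joint arm with a two-finger parallel gripper is mounted at the origin on the work surface. World frame = base frame: x ahead of the robot, y to its left, z up, the work surface at z = 0. Lengths are in m, angles in degrees, forces in N, time in s.
With the tool pointing down it reaches from about 0.275 to 0.775 m from the base axis. Payload 14.6 kg.
Tool frame: the origin (TCP) lies midway between the tips of the shut fingers; the grasp point (between the pads) lies env.pinch_z behind it (env.pinch_z is the distance from the TCP to the grasp point, in m); z points along the fingers, y is the direction in which the jaws open and shut (so a half turn about z gives the same grasp; the last joint's range is limited). The gripper opens to 85 mm and grips with 20 to 120 N. Pads are 22 mm wide; open, the fingers measure 114 mm over their backs; the gripper's body (76 mm by 85 mm) begins 54 mm behind the grasp point. The pads swing forward as they close: fully open they stand 13 mm farther back than shut.
Start: joints at [-73.127, 15.075, -2.767, 72.158, 0, 81.102], TCP at [0.228, -0.473, 0.231] pointing down, gripper open.
Joint ranges: [-151.79, 151.79], [-50.71, 97.33], [-67.44, 78.34], [-121.81, 120.89], [-77.56, 73.72], [-180, 180]. Speed limits (degrees/s): [108.29, 108.29, 147.25, 159.86, 180, 180].

## Interface

Orientations are given as [roll, pitch, yaw] about the fixed x, y, z axes, in that order (R = Rz(yaw) Ry(pitch) Rx(roll)).
In Python, from station import env gives the robot as it stands. The module is installed in compiled form; this text tells all that it offers.
- The arm moves only by the tool step_arm, never from a script. Its argument "deltas" is a list that holds one entry, the list of rows, each a list of 5 numbers: the shift along the tool's x, y, z in mm, then the turn about the tool's z in degrees, then the opening in per cent of the stroke, from 0 (shut) to 100 (fully open). A call has 1 to 10 rows; each row shifts and turns the commanded pose from where the row before left it, along the tool's axes as they then stand; what a row does not reach is not made up. A row lasts 1/8 s, in which the tool goes at most 62.5 mm and 10.7 degrees, less where a joint would pass 70% of its speed; a pose out of reach is approached as far as the arm can. A call with a gripper value outside its range is refused whole. The fingers move at their own pace and stop on an object; the grip force is fixed at half the most. Time passes only in rows, so rows that do not move let the fingers close. It gives the time, the measured TCP pose, the force and the opening at its end, in the units of the state.
- env.read_state(): the state, without advancing time (a new reading comes with each control period).
- env.read_camera(name): name is "scene" or "top" or "wrist"; returns a dict with "img" (420x560x3 uint8, red, green, blue), "z_map" (420x560 float32, m along the optical axis (not along the pixel's ray), 0 where there is no reading), "mtx" (3x3 intrinsics, pixels), "k1" (the pictures are not rectified: a ray, as slopes to the right and down, at radius r is drawn at 1 + k1 r^2 times it, then the intrinsics apply), "view" (4x4, takes a point from world to camera coordinates); the wrist camera has in their place "tool_from_camera" (4x4, takes a point from camera to tool coordinates, whose origin is the TCP and whose axes are the flange's). Camera axes: x right, y down, z forward; pixel columns grow to the right and rows downward; lengths in m; the calibration is good to about 2 mm. A picture is of the moment at which its call begins: read the wrist's pose just before it.
- env.sign_off(): hands the job in, once; it reports no verdict.
The state is a dict: "t": time; "q": joint angles; "qvel": joint speeds; "joint_torque": joint torques, N m; "tool_pos": TCP position; "tool_rot": TCP orientation; "wrist_force": force on the tool from outside, world axes, zero at the start; "wrist_torque": the same for the moment, N m; "finger_gap": finger opening in m.
Only numpy, scipy, OpenCV 4.12 (cv2) and the standard library are available. Lean on these libraries where they do the work, as an engineer would, in place of code of your own. Each camera call takes 0.05 s, during which the arm holds its last target. There are 200 camera calls.

## Task

Slide the brass plate with the red grip straight up out of the rack and stand it fully down in the slot of the blue fixture, then let go of it. Then lift the green lever by its balance point and finish while still holding it level, boss bore centred over the fixture's pivot pin and arm pointing along the fixture over the plate, a few centimetres clear above the pin. Keep the plate upright and the lever level on the way, and leave the steel plates and everything else on the bench where they are.

Things in the scene. Friction and masses are not known exactly. Their poses are not given: they have to be found in the camera images.
- brass_plate_centre (a point): Brass plate, the one to load: 80 wide x 80 high x 5 thick, 250 g, on edge in one of the rack's three slots. Its red grip strip (64 wide, 10 thick, 22 high) is flush with its top edge, 58 to 80 above its lower edge. The point is the plate's centre, 40 above its lower edge; z up in the plate, x along its width, y across its thickness. It may lean a few degrees.
- steel_plate_a_centre (a point): One of two grey steel plates of the same size and shape, with black grip strips, in the other slots of the rack; to be left alone. Point and axes as on the brass plate.
- steel_plate_b_centre (a point): The other grey steel plate with a black grip strip; to be left alone.
- rack_mid (a point): Wooden rack, fixed, 104 (x) x 150 (y) x 44 high, with three slots along its x, 42 apart in its y, each 7 wide and 88 long, floor 10 above the table. The point is the centre of its top face, 44 above the table. Plates in it reach 90 above the table.
- slot_floor (a point): Blue clamping fixture, fixed, base 230 (x) x 110 (y) x 14. The point: centre of its slot's floor, 14 above the table. The slot runs along the fixture's x: 9 wide, 88 long, 30 deep, between dark cheeks with bright sloped lips that widen the mouth to about 32 at 54 above the table. A plate fully down in it reaches 94 above the table. x points from the pin to the slot.
- pin_top (a point): Top of the fixture's upright steel pivot pin (top 16 thick, shoulder 24 thick), 100 above the table and 110 from the slot centre toward the fixture's -x. Axes as the fixture's.
- lever_balance (a point): Green cast lever lying on the table, 250 long, 490 to 810 g: a heavy round boss (52 across, 38 high, upright bore 22), a straight arm 16 wide, 18 high (underside 15 above the lever's underside), at the far end a foot (20 across, 38 high). The point: its balance point, half-way up the arm, 56 from the boss's axis, 24 above the lever's underside. x from boss to foot, z up.
- lever_bore (a point): Centre of the mouth of the lever's bore at the underside of its boss. Axes as the lever's.
- lever_foot (a point): Far end of the lever: axis of the small foot, 214 from the bore's axis, 24 above the lever's underside.
- lever: The green lever as a whole; origin at the bore's mouth on the underside, x along the arm toward the foot.
- brass_plate: The brass plate as a whole; origin at the middle of its lower edge, z up in the plate.
- fixture: The blue fixture as a whole; origin at the centre of its base's underside; x from the pin toward the slot, z up.
- tin: Bystander: round tin, 86 across, 31 high; origin on its underside.
- pliers: Bystander: pliers with red handles, 165 long, 13 high, lying flat.
- hammer: Bystander: hammer, 220 long, lying flat.
- puck: Bystander: round dark wooden board, 104 across, 24 high.
- jar: Bystander: amber glass jar, 52 across, 70 high.
- block: Bystander: pale wooden block, 70 x 45 x 30.

How it is judged (in metres and radians):
On the way, in this order (a step that is already met when the one before it is completed fails the run):
1. the brass plate is drawn up out of the rack, held by the fingers and upright (height (world z) of brass_plate_centre above 0.105 m and contact force between the fingers and brass_plate above 1 N and angle between brass_plate_centre's own z axis and vertical below 0.3 rad), for 0.1 s.
2. the brass plate stands fully down in the fixture's slot, let go (z of brass_plate_centre in the frame of slot_floor below 0.044 m and x of brass_plate_centre in the frame of slot_floor between -0.012 and 0.012 m and y of brass_plate_centre in the frame of slot_floor between -0.012 and 0.012 m and angle between brass_plate_centre's own z axis and vertical below 0.25 rad and contact force between the fingers and brass_plate below 0.1 N), for 0.2 s.
3. the lever is lifted clear of the table by its balance point, level (height (world z) of lever_bore above 0.04 m and height (world z) of lever_foot above 0.06 m and angle between lever_balance's own z axis and vertical below 0.15 rad and contact force between the fingers and lever above 2 N and horizontal distance between the grasp point and lever_balance below 0.025 m), for 0.2 s.
At the end, for the whole second after the job is handed in: Brass plate fully down in the slot (4 mm), within 12 mm of its centre, released. Lever gripped within 25 mm of its balance point, still, tilt under 0.1 rad, bore within 15 mm of the pin's axis and 10 to 90 mm above it, arm along the fixture (0.17 rad, foot over the slot side), touching neither (z of brass_plate_centre in the frame of slot_floor below 0.044 m and x of brass_plate_centre in the frame of slot_floor between -0.012 and 0.012 m and y of brass_plate_centre in the frame of slot_floor between -0.012 and 0.012 m and angle between brass_plate_centre's own z axis and vertical below 0.25 rad and contact force between the fingers and lever above 2 N and horizontal distance between the grasp point and lever_balance below 0.025 m and horizontal distance between lever_bore and pin_top below 0.015 m and z of lever_bore in the frame of pin_top between 0.01 and 0.09 m and angle between the x axis of lever_balance and the x axis of pin_top, either way round below 0.17 rad and x of lever_foot in the frame of pin_top above 0.1 m and angle between lever_balance's own z axis and vertical below 0.1 rad and linear speed of each of lever, brass_plate below 0.03 m/s and contact force between lever and fixture below 0.2 N and contact force between each of lever, the fingers and brass_plate below 0.2 N); the arm keeps its last pose, push and grip.
It fails at once if the brass plate is tipped (over 0.5 rad) (angle between brass_plate_centre's own z axis and vertical above 0.5 rad).
It fails at once if the lever is tipped (over 0.35 rad) (angle between lever_balance's own z axis and vertical above 0.35 rad).
It fails at once if a steel plate is moved over 25 mm (distance of any of steel_plate_a_centre, steel_plate_b_centre from where it was at the start of the episode above 0.025 m).
It fails at once if a bystander is moved over 25 mm (distance of any of tin, pliers, hammer, puck, jar, block from where it was at the start of the episode above 0.025 m).
It also fails if it takes over 58 s, if anything falls off the work surface, if the arm or the gripper's body presses on something with over 40 N, if the wrist force passes 120 N, or if a joint passes its speed limit or range.

## Working session

There is one attempt and no reset: what is moved stays moved. The work goes in short steps, Python scripts to look and compute and a tool call to move; the robot and the scene stay as the last step left them, time stands still between calls to the robot, and variables do not carry over. Pictures are saved under pics/ and viewed, about 8 in all and at most 12, crops included, and the job is handed in when it is done.

Besides the shell and the picture viewer there is one more tool, called after ">>>" by a JSON object that holds its "op" and its "data". step_arm: Moves the arm, as the interface text tells. Its arguments: {"type":"object","properties":{"deltas":{"type":"array"}},"required":["deltas"]}

```bash
mkdir -p pics; cat > h.py <<'E'
import numpy as np, cv2
from station import env
def cam(n):
    s=env.read_state(); return s,env.read_camera(n)
def save(c,name): cv2.imwrite('pics/'+name,c['img'][:,:,::-1])
E
python3 - <<'E'
from h import *
s=env.read_state();print({k:np.round(v,3) for k,v in s.items()},env.pinch_z)
ims=[]
for n in['top','scene','wrist']:
    s,c=cam(n);save(c,n+'0.png');np.savez(n+'0.npz',**c,pos=s['tool_pos'],rot=s['tool_rot'])
    print(n,c['mtx'],c['k1'],c.get('view'),c.get('tool_from_camera'))
E
```

```text
{'t': np.float64(0.0), 'q': array([-7.3125e+01,  1.5098e+01, -2.8030e+00,  7.2158e+01, -1.0000e-03,
        8.1104e+01]), 'qvel': array([-0.013,  0.113, -0.05 , -0.082, -0.045, -0.042]), 'joint_torque': array([ 2.0000e-03, -6.3761e+01,  3.8457e+01,  1.4000e-02, -0.0000e+00,
       -0.0000e+00]), 'tool_pos': array([ 0.228, -0.473,  0.231]), 'tool_rot': array([-1.79942e+02, -8.00000e-03,  2.57710e+01]), 'wrist_force': array([-0.128,  0.023, -0.054]), 'wrist_torque': array([-0.002,  0.023,  0.029]), 'finger_gap': np.float64(0.085)} 0.0187
top [[488.08670252   0.         283.08636334]
 [  0.         488.08670252 215.3854343 ]
 [  0.           0.           1.        ]] -0.11663158506185978 [[ 0.02005096 -0.99955829 -0.02193583  0.03516603]
 [-0.98892681 -0.01660133 -0.14747256  0.59913257]
 [ 0.14704325  0.0246499  -0.98882287  1.12428899]
 [ 0.          0.          0.          1.        ]] None
scene [[405.63744348   0.         284.40593639]
 [  0.         405.63744348 207.8522341 ]
 [  0.           0.           1.        ]] -0.05852828779546724 [[ 0.17812055  0.98378254 -0.02109475 -0.13234758]
 [ 0.54224165 -0.11602044 -0.83217381 -0.2341272 ]
 [-0.82112549  0.1367888  -0.55411349  1.74611079]
 [ 0.          0.          0.          1.        ]] None
wrist [[297.62654311   0.         275.04678262]
 [  0.         297.62654311 207.64522563]
 [  0.           0.           1.        ]] 0.015738305321117304 None [[-2.29527546e-04 -9.50085348e-01 -3.11990031e-01  7.94843475e-02]
 [ 9.99999923e-01 -1.18598143e-04 -3.74528538e-04 -4.42659711e-04]
 [ 3.18832638e-04 -3.11990093e-01  9.50085302e-01 -1.42502941e-01]
 [ 0.00000000e+00  0.00000000e+00  0.00000000e+00  1.00000000e+00]]
```

View pics/top0.png

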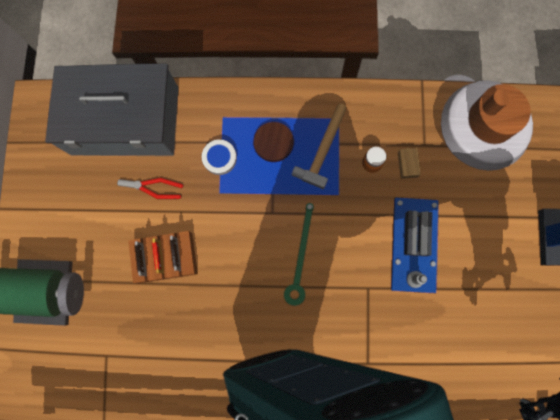

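View pics/scene0.png

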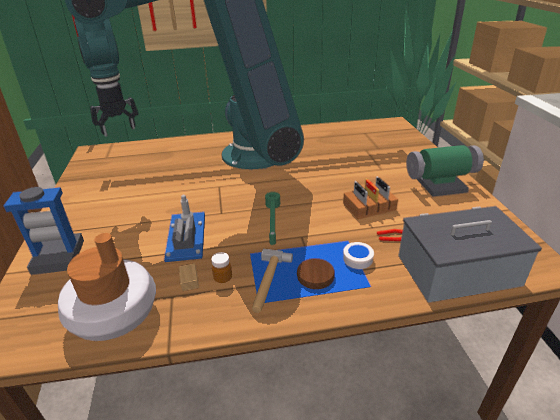

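The top view shows the rack at about (163,256) with the red grip at (155,255), the lever boss at (294,296) and foot at (310,206). The fixture is at (415,245) with its pin at (418,279). The scene view agrees.

```bash
cat >> h.py <<'E'
from scipy.spatial.transform import Rotation as Rot
def pose(c,s):
    """camera->world 4x4"""
    if 'view' in c: return np.linalg.inv(c['view'])
    T=np.eye(4);T[:3,:3]=Rot.from_euler('xyz',s['tool_rot'],degrees=True).as_matrix();T[:3,3]=s['tool_pos']
    return T@c['tool_from_camera']
def cast(c,s,uv,z):
    uv=np.asarray(uv,float).reshape(-1,1,2)
    n=cv2.undistortPoints(uv,c['mtx'],np.array([c['k1'],0,0,0.])).reshape(-1,2)
    T=pose(c,s);d=np.c_[n,np.ones(len(n))]@T[:3,:3].T;o=T[:3,3]
    return o+d*((z-o[2])/d[:,2])[:,None]
def cloud(c,s):
    v,u=np.nonzero(c['z_map']>0);z=c['z_map'][v,u]
    n=cv2.undistortPoints(np.c_[u,v].astype(float).reshape(-1,1,2),c['mtx'],np.array([c['k1'],0,0,0.])).reshape(-1,2)
    T=pose(c,s);return np.c_[v,u],np.c_[n*z[:,None],z]@T[:3,:3].T+T[:3,3]
def mask(c,col):
    h=cv2.cvtColor(c['img'],cv2.COLOR_RGB2HSV);H,S,V=[h[...,i].astype(int) for i in range(3)]
    m={'red':((H<6)|(H>174))&(S>180)&(V>90),'green':(H>60)&(H<90)&(S>90)&(V>25),'blue':(H>108)&(H<128)&(S>150)&(V>60)}[col]
    return m.astype(np.uint8)*255
def blobs(m,a=20):
    n,l,st,ce=cv2.connectedComponentsWithStats(m);return [(l==i,st[i],ce[i]) for i in range(1,n) if st[i,4]>a]
E
python3 - <<'E'
from h import *
c=dict(np.load('top0.npz'));s=None
for col,z in [('red',.088),('green',.036),('blue',.014)]:
    for m,st,ce in blobs(mask(c,col)):
        v,u=np.nonzero(m);r=cv2.minAreaRect(cast(c,s,np.c_[u,v],z)[:,:2].astype(np.float32)); print(col,st,ce.round(1),np.round(r[0],3),np.round(r[1],3),round(r[2],1))
for n,p,z in [('boss',(294,296),.038),('foot',(310,207),.038),('pin',(418,279),.1),('slot',(418,232),.054),('rack',(163,257),.044)]:print(n,cast(c,s,p,z).round(3))
E
```

```text
red [140 178  43  21 376] [160.8 188.2] [0.652 0.335] [0.048 0.101] 0.6
red [152 243   8  26 100] [155.7 253. ] [0.493 0.338] [0.059 0.012] 10.4
green [285 210  26  94 459] [298.8 267. ] [0.503 0.011] [0.043 0.225] 86.0
green [   0  272   51   44 1882] [ 23.4 294.1] [0.392 0.684] [0.109 0.135] 4.7
green [228 379   8   8  21] [232.1 382.7] [0.201 0.156] [0.014 0.017] 38.2
green [424 383  15  27  65] [429.8 398.5] [ 0.176 -0.311] [0.03  0.061] 77.1
green [435 388   9  12  32] [439.5 393.5] [ 0.184 -0.327] [0.018 0.02 ] 50.6
green [252 392  14  15  48] [259.5 399.1] [0.168 0.09 ] [0.027 0.031] 52.5
green [235 396   9  11  29] [237.7 399.7] [0.164 0.146] [0.015 0.026] 46.3
green [409 397  15  13  51] [415.8 403.3] [ 0.162 -0.271] [0.016 0.04 ] 26.1
green [431 406  18  14  72] [438.1 412.3] [ 0.14  -0.324] [0.042 0.026] 45.7
green [416 408  20  12  79] [424.4 415. ] [ 0.139 -0.295] [0.045 0.025] 89.7
green [276 410  13   8  22] [281.6 413.3] [0.135 0.038] [0.012 0.028] 19.8
green [400 410  11  10  38] [404.6 414.1] [ 0.137 -0.246] [0.021 0.024] 0.5
blue [ 220  118  118   77 5871] [277.6 158.5] [0.756 0.06 ] [0.195 0.291] 0.0
blue [208 145  22  22 364] [218.1 155.7] [0.754 0.214] [0.054 0.054] 47.2
blue [ 392  199   45   93 2065] [412.1 246.4] [ 0.537 -0.276] [0.106 0.225] 87.6
boss [[0.408 0.017 0.038]]
foot [[ 0.621 -0.018  0.038]]
pin [[ 0.451 -0.261  0.1  ]]
slot [[ 0.563 -0.275  0.054]]
rack [[0.493 0.332 0.044]]
```

>>> {"op": "step_arm", "data": {"deltas": [[[0, 0, -8, -10.5, 36], [0, 0, -8, -10.5, 36], [0, 0, -8, -10.5, 36], [0, 0, -8, -10.5, 36], [0, 0, -8, -10.5, 36], [0, 0, -8, -10.5, 36], [0, 0, -8, -10.5, 36], [0, 0, -8, -10.5, 36], [0, 0, -8, -10.5, 36], [0, 0, 0, -10.5, 36]]]}}

```text
t: 1.4
tool_pos: [0.2283, -0.4729, 0.3036]
tool_rot: [-180.0, 0.0, 131.1]
wrist_force: [0.7, 0.0, -0.1]
finger_gap: 0.0304
```

>>> {"op": "step_arm", "data": {"deltas": [[[0, 0, 0, -10.5, 36], [0, 0, 0, -10.5, 36], [0, 0, 0, -10.5, 36], [0, 0, 0, -10.5, 36]]]}}

```text
t: 1.9
tool_pos: [0.2282, -0.4727, 0.3031]
tool_rot: [180.0, -0.0, 173.1]
wrist_force: [0.9, -0.2, 0.4]
finger_gap: 0.0306
```

```bash
cat >> h.py <<'E'
def go(p,yaw=None,s=None):
    s=s or env.read_state();R=Rot.from_euler('xyz',s['tool_rot'],degrees=True).as_matrix()
    print('pos',s['tool_pos'].round(4),'rot',s['tool_rot'].round(2),'gap',round(s['finger_gap'],4),'F',s['wrist_force'].round(1),'t',round(s['t'],2))
    print('tool delta mm',((np.asarray(p)-s['tool_pos'])@R*1000).round(1), 'turn', None if yaw is None else round((s['tool_rot'][2]-yaw+180)%360-180,2))
E
python3 -c "
from h import *
go([.53,-.29,.32],173)"
```

```text
pos [ 0.2282 -0.4727  0.3031] rot [ 1.7997e+02 -1.0000e-02  1.7312e+02] gap 0.0306 F [ 0.9 -0.2  0.4] t 1.9
tool delta mm [-277.7  217.5  -16.9] turn 0.12
```

>>> {"op": "step_arm", "data": {"deltas": [[[-41, 46, -4, 0, 36], [-41, 46, -4, 0, 36], [-41, 46, -4, 0, 36], [-41, 46, -4, 0, 36], [-41, 46, 0, 0, 36], [0, 0, 0, 0, 36], [0, 0, 0, 0, 36]]]}}

```text
t: 2.78
tool_pos: [0.4605, -0.2704, 0.3191]
tool_rot: [180.0, -0.0, 172.8]
wrist_force: [0.3, 0.3, 0.0]
finger_gap: 0.0307
```

```bash
python3 - <<'E'
from h import *
s,c=cam('wrist');save(c,'w1.png');np.savez('w1.npz',**c,tool_pos=s['tool_pos'],tool_rot=s['tool_rot']);go([.45,.33,.32],190)
E
```

```text
pos [ 0.46   -0.2709  0.3191] rot [-1.8000e+02 -3.0000e-02  1.7274e+02] gap 0.0307 F [ 0.7 -0.  -0.8] t 2.83
tool delta mm [ 85.9 594.8  -0.8] turn -17.26
```

View pics/w1.png

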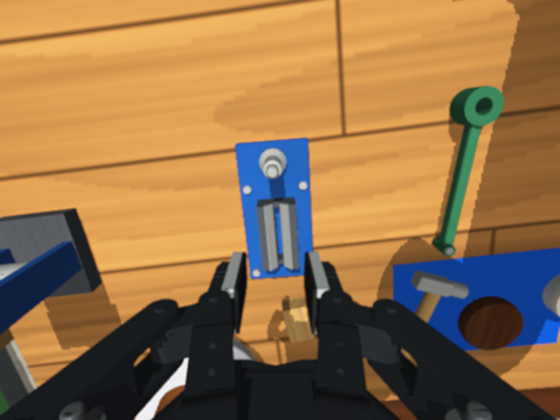

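The wrist view shows the fixture with its pin top at (272,170) and slot cheeks around (278,235). The lever is on the right with its boss at (480,105) and foot at (447,248).

```bash
cat > fix.py <<'E'
from h import *
def fixture(c,s,g=(.54,-.275)):
    for m,st,ce in blobs(mask(c,'blue'),300):
        m=cv2.morphologyEx(m.astype(np.uint8)*255,cv2.MORPH_CLOSE,np.ones((5,5)))
        v,u=np.nonzero(m);P=cast(c,s,np.c_[u,v],.014)[:,:2]
        if np.hypot(*(P.mean(0)-g))>.05: continue
        print('base',[np.round(x,4) for x in cv2.minAreaRect(P.astype(np.float32))])
    vu,P=cloud(c,s);near=np.hypot(*(P[:,:2]-g).T)<.13
    P=P[near];pin=P[(P[:,2]>.094)&(P[:,2]<.106)]
    print('pin',len(pin),pin.mean(0).round(4),np.median(pin,0).round(4), (pin.max(0)+pin.min(0))[:2]/2)
    ch=P[(P[:,2]>.049)&(P[:,2]<.06)&(np.hypot(*(P[:,:2]-np.median(pin,0)[:2]).T)>.05)]
    print('lips',len(ch),[np.round(x,4) for x in cv2.minAreaRect(ch[:,:2].astype(np.float32))],ch.mean(0).round(4))
E
python3 - <<'E'
from fix import *
d=dict(np.load('w1.npz'));fixture(d,d)
c=dict(np.load('top0.npz'));fixture(c,None)
# lever from both
for c,s in[(d,d),(c,None)]:
    vu,P=cloud(c,s);g=mask(c,'green')[vu[:,0],vu[:,1]]>0
    Q=P[g&(P[:,2]<.06)&(P[:,2]>.02)&(abs(P[:,1])<.08)&(P[:,0]>.35)&(P[:,0]<.68)]
    print('lever',len(Q),[np.round(x,4) for x in cv2.minAreaRect(Q[:,:2].astype(np.float32))],np.percentile(Q[:,2],[5,50,95]).round(3))
E
```

```text
pin 126 [ 0.4508 -0.2724  0.099 ] [ 0.4507 -0.2722  0.0992] [ 0.45115274 -0.27272617]
lips 1570 [array([ 0.5611, -0.2776]), array([0.057 , 0.1045]), np.float64(87.3857)] [ 0.559  -0.2776  0.053 ]
base [array([ 0.5368, -0.2761]), array([0.1063, 0.2248]), np.float64(87.5843)]
pin 42 [ 0.4525 -0.2724  0.1009] [ 0.4529 -0.2722  0.101 ] [ 0.45305954 -0.27239471]
lips 698 [array([ 0.5613, -0.2788]), array([0.0582, 0.1054]), np.float64(87.1531)] [ 0.5615 -0.2795  0.0539]
lever 3059 [array([0.508 , 0.0075]), array([0.0507, 0.2425]), np.float64(85.0515)] [0.023 0.033 0.039]
lever 457 [array([0.5027, 0.0105]), array([0.0432, 0.2251]), np.float64(85.9903)] [0.031 0.036 0.041]
```

>>> {"op": "step_arm", "data": {"deltas": [[[10, 58, -2, -1.5, 36], [10, 58, -2, -1.5, 36], [10, 58, -2, -1.5, 36], [10, 58, -2, -1.5, 36], [10, 58, -2, -1.5, 36], [10, 58, -2, -1.5, 36], [10, 58, -2, -1.5, 36], [10, 58, -2, -1.5, 36], [10, 58, -2, -1.5, 36], [10, 58, -2, -1.5, 36]]]}}

```text
t: 4.08
tool_pos: [0.3655, 0.3094, 0.3395]
tool_rot: [180.0, 0.0, -172.3]
wrist_force: [1.3, -0.3, -0.0]
finger_gap: 0.0309
```

```bash
python3 - <<'E'
from h import *
go([.40,.33,.28],190)
E
```

```text
pos [0.3655 0.3094 0.3395] rot [ 1.8000e+02  3.0000e-02 -1.7231e+02] gap 0.0309 F [ 1.3 -0.3 -0. ] t 4.08
tool delta mm [-36.9  15.8  59.5] turn -2.31
```

>>> {"op": "step_arm", "data": {"deltas": [[[-19, 11, 25, -1.2, 36], [-19, 11, 25, -1.2, 36], [-19, 11, 25, 0, 36], [0, 0, 0, 0, 36], [0, 0, 0, 0, 36]]]}}

```text
t: 4.7
tool_pos: [0.4171, 0.3493, 0.265]
tool_rot: [180.0, 0.0, -169.9]
wrist_force: [0.2, 0.8, -0.7]
finger_gap: 0.0307
```

```bash
python3 - <<'E'
from h import *
s,c=cam('wrist');save(c,'w2.png')
m=[b for b in blobs(mask(c,'red'),80)]
vu,P=cloud(c,s);Z=np.full(c['z_map'].shape+(3,),np.nan);Z[vu[:,0],vu[:,1]]=P
for b,st,ce in m:
    v,u=np.nonzero(b);r=cv2.minAreaRect(cast(c,s,np.c_[u,v],.09)[:,:2].astype(np.float32))
    print(st,ce.round(),[np.round(x,4) for x in r])
    q=Z[b];q=q[~np.isnan(q[:,0])];
    if not len(q): continue
    print(len(q),q.mean(0).round(4),np.percentile(q[:,2],[5,50,95]).round(4))
    t=q[q[:,2]>np.percentile(q[:,2],95)-.006];print('top',[np.round(x,4) for x in cv2.minAreaRect(t[:,:2].astype(np.float32))],t.mean(0).round(4))
g=P[(abs(P[:,0]-.495)<.1)&(abs(P[:,1]-.335)<.1)]
k=g[(g[:,2]>.038)&(g[:,2]<.049)];print('rack',[np.round(x,4) for x in cv2.minAreaRect(k[:,:2].astype(np.float32))])
go([.49,.338,.26],190)
E
```

```text
[255 219   5  52 157] [258. 242.] [array([0.4894, 0.341 ]), array([0.0655, 0.0046]), np.float64(9.1217)]
157 [0.4861 0.3413 0.0895] [0.0882 0.0897 0.0909]
top [array([0.4913, 0.3418]), array([0.0617, 0.0046]), np.float64(10.2722)] [0.487  0.3414 0.0898]
[239 308  49  31 631] [263. 326.] [array([0.5992, 0.3675]), array([0.045 , 0.0606]), np.float64(1.3152)]
629 [0.666  0.3737 0.0104] [0.0064 0.0103 0.0125]
top [array([0.5606, 0.3738]), array([0.2627, 0.0756]), np.float64(0.9806)] [0.666  0.3736 0.0107]
rack [array([0.4929, 0.3388]), array([0.1042, 0.1514]), np.float64(9.9733)]
pos [0.417  0.3495 0.2654] rot [ 1.7998e+02  6.0000e-02 -1.6990e+02] gap 0.0312 F [-0.2 -0.7  0. ] t 4.75
tool delta mm [-69.8 -24.1   5.4] turn 0.1
```

View pics/w2.png

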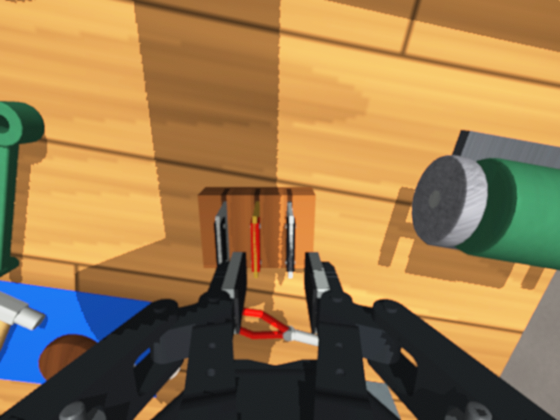

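The three plates stand in the rack, and the red one is in the middle slot at about (257,245), x 217–271. I'll zoom in to see the plate and grip bands.

```bash
python3 - <<'E'
import cv2
i=cv2.imread('pics/w2.png')[180:285,190:330];cv2.imwrite('pics/w2z.png',cv2.resize(i,None,fx=5.5,fy=5.5,interpolation=cv2.INTER_NEAREST))
print(i[245-180,250-190:268-190].tolist())
E
```

```text
[[36, 72, 162], [22, 45, 179], [18, 45, 194], [30, 84, 199], [35, 104, 198], [31, 88, 197], [20, 52, 197], [13, 26, 195], [12, 16, 182], [13, 28, 152], [28, 60, 137], [41, 83, 147], [43, 89, 153], [43, 86, 149], [40, 82, 142], [41, 82, 141], [40, 81, 138], [39, 80, 137]]
```

View pics/w2z.png

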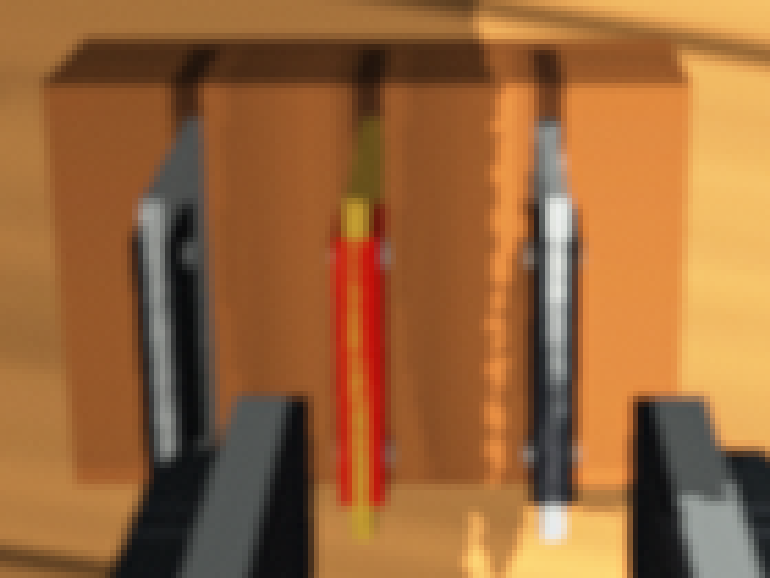

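The zoom shows the red strip with its brass edge running from pixel (254.5,216) to (255.8,278). The steel plate to its left is slightly nearer than nominal.

```bash
python3 - <<'E'
from h import *
s,c=cam('wrist')
P=cast(c,s,[(254.7,217),(255.8,277.5),(218,216),(221,262),(291,216),(290.5,277)],.09);print(P.round(4)); 
for a in(0,2,4):
    d=P[a+1]-P[a];print(np.linalg.norm(d),np.degrees(np.arctan2(d[1],d[0])),P[a:a+2].mean(0))
go(P[:2].mean(0)+[0,0,.17],190)
E
```

```text
[[0.4553 0.3332 0.09  ]
 [0.5325 0.3466 0.09  ]
 [0.4614 0.2921 0.09  ]
 [0.5189 0.3024 0.09  ]
 [0.4469 0.3736 0.09  ]
 [0.5244 0.388  0.09  ]]
0.0782760558495674 9.862442628422103 [0.4939009  0.33990916 0.09      ]
0.05835887820951085 10.21086696654088 [0.49013958 0.29724504 0.09      ]
0.07880069782161118 10.595750343192142 [0.48567219 0.38080266 0.09      ]
pos [0.417  0.3496 0.2654] rot [ 1.7997e+02  8.0000e-02 -1.6988e+02] gap 0.0305 F [-1.   0.4 -0. ] t 4.8
tool delta mm [-74.  -23.1   5.5] turn 0.12
```

>>> {"op": "step_arm", "data": {"deltas": [[[-37, -11.5, 5, 0.1, 36], [-37, -11.5, 5, 0, 36], [0, 0, 35, 0, 36], [0, 0, 35, 0, 36], [0, 0, 20, 0, 36], [0, 0, 0, 0, 36], [0, 0, 0, 0, 36]]]}}

```text
t: 5.68
tool_pos: [0.4941, 0.3407, 0.1658]
tool_rot: [180.0, 0.1, -169.9]
wrist_force: [0.3, -0.3, 0.6]
finger_gap: 0.0309
```

```bash
python3 - <<'E'
from h import *
s,c=cam('wrist');save(c,'w3.png');go([.494,.3399,.061],190)
E
```

```text
pos [0.4943 0.3408 0.1658] rot [ 1.7996e+02  1.2000e-01 -1.6993e+02] gap 0.0309 F [-0.8 -0.3  0.3] t 5.72
tool delta mm [  0.6  -0.9 104.8] turn 0.07
```

View pics/w3.png

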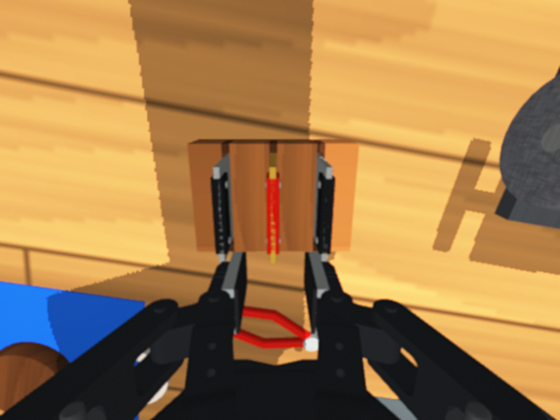

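```bash
python3 - <<'E'
from h import *
s,c=cam('wrist');P=cast(c,s,[(273,168),(273,262)],.09);print(P,P.mean(0));go(np.r_[P.mean(0)[:2],.061],190)
E
```

```text
[[0.45525288 0.33272809 0.09      ]
 [0.53192237 0.34615601 0.09      ]] [0.49358762 0.33944205 0.09      ]
pos [0.4942 0.3408 0.1656] rot [ 1.7997e+02  1.1000e-01 -1.6993e+02] gap 0.0307 F [-0.6  0.4  1.4] t 5.78
tool delta mm [  1.1  -1.3 104.6] turn 0.07
```

The plate sits centred between the fingers to within about 1.5 mm. I'll descend and grip.

>>> {"op": "step_arm", "data": {"deltas": [[[1, -1.3, 20, 0, 36], [0, 0, 28, 0, 36], [0, 0, 25, 0, 36], [0, 0, 20, 0, 36], [0, 0, 11.5, 0, 36], [0, 0, 0, 0, 36], [0, 0, 0, 0, 36]]]}}

```text
t: 6.65
tool_pos: [0.4934, 0.3394, 0.0607]
tool_rot: [180.0, 0.1, -169.9]
wrist_force: [0.4, 1.0, 0.1]
finger_gap: 0.0307
```

>>> {"op": "step_arm", "data": {"deltas": [[[0, 0, 0, 0, 0], [0, 0, 0, 0, 0], [0, 0, 0, 0, 0], [0, 0, 0, 0, 0], [0, 0, 0, 0, 0], [0, 0, 0, 0, 0]]]}}

```text
t: 7.4
tool_pos: [0.4934, 0.3392, 0.0606]
tool_rot: [-180.0, 0.1, -169.9]
wrist_force: [-0.8, -1.4, 5.4]
finger_gap: 0.0091
```

>>> {"op": "step_arm", "data": {"deltas": [[[0, 0, -8, 0, 0], [0, 0, -10, 0, 0], [0, 0, -12, 0, 0], [0, 0, -15, 0, 0], [0, 0, -20, 0, 0], [0, 0, -25, 0, 0], [0, 0, -25, 0, 0], [0, 0, -25, 0, 0], [0, 0, -20, 0, 0], [0, 0, 0, 0, 0]]]}}

```text
t: 8.65
tool_pos: [0.4935, 0.3395, 0.2216]
tool_rot: [180.0, 0.2, -169.9]
wrist_force: [-0.1, 1.0, -3.2]
finger_gap: 0.009
```

```bash
python3 - <<'E'
from h import *
go([.561,-.278,.22],177.3)
E
```

```text
pos [0.4935 0.3395 0.2216] rot [ 1.7995e+02  1.6000e-01 -1.6993e+02] gap 0.009 F [-0.1  1.  -3.2] t 8.65
tool delta mm [  41.6 -619.7    0.9] turn 12.77
```

>>> {"op": "step_arm", "data": {"deltas": [[[5, -20, 0, 0.8, 0], [5, -35, 0, 1, 0], [5, -45, 0, 1, 0], [5, -45, 0, 1, 0], [5, -45, 0, 1, 0], [5, -45, 0, 1, 0], [5, -45, 0, 1, 0], [5, -45, 0, 1, 0], [5, -45, 0, 1, 0], [5, -45, 0, 1, 0]]]}}

```text
t: 9.9
tool_pos: [0.4809, -0.0804, 0.2191]
tool_rot: [180.0, -0.1, -179.8]
wrist_force: [1.1, -0.0, -2.7]
finger_gap: 0.009
```

```bash
python3 - <<'E'
from h import *
go([.561,-.278,.22],177.3)
E
```

```text
pos [ 0.4809 -0.0804  0.2191] rot [ 1.7999e+02 -7.0000e-02 -1.7981e+02] gap 0.009 F [ 1.1 -0.  -2.7] t 9.9
tool delta mm [ -79.4 -197.9   -1.1] turn 2.89
```

>>> {"op": "step_arm", "data": {"deltas": [[[-16, -40, 0, 0.6, 0], [-16, -40, 0, 0.6, 0], [-16, -40, 0, 0.6, 0], [-16, -40, 0, 0.6, 0], [-12, -25, 0, 0.5, 0], [-4, -12, 0, 0, 0], [0, 0, 0, 0, 0], [0, 0, 0, 0, 0], [0, 0, 0, 0, 0]]]}}

```text
t: 11.02
tool_pos: [0.5589, -0.276, 0.2201]
tool_rot: [-180.0, 0.0, 177.4]
wrist_force: [0.3, -0.0, -1.6]
finger_gap: 0.009
```

```bash
python3 - <<'E'
from fix import *
go([.561,-.278,.22],177.3)
s,c=cam('wrist');save(c,'w4.png');np.savez('w4.npz',**c,tool_pos=s['tool_pos'],tool_rot=s['tool_rot']);
try: fixture(c,s)
except Exception as e: print(e)
E
```

```text
pos [ 0.5589 -0.276   0.2201] rot [-1.8000e+02  1.0000e-02  1.7742e+02] gap 0.009 F [ 0.3 -0.  -1.6] t 11.03
tool delta mm [-2.2 -1.9  0.1] turn 0.12
pin 324 [ 0.4522 -0.2728  0.0992] [ 0.4522 -0.2728  0.0995] [ 0.45198461 -0.27270327]
lips 3123 [array([ 0.5616, -0.2778]), array([0.0571, 0.1045]), np.float64(87.3568)] [ 0.5575 -0.278   0.053 ]
```

View pics/w4.png

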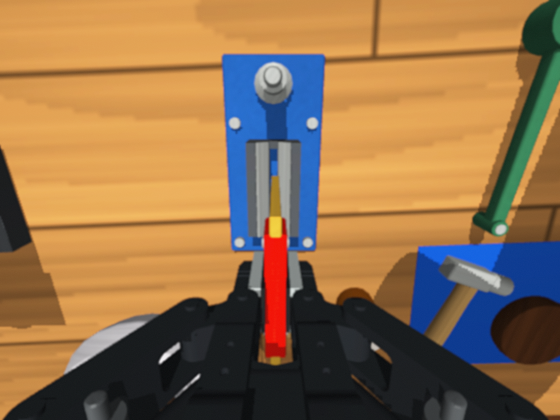

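The plate is held upright. Its lower near corner, at (275,178), points into the slot opening at (274,160), and the pin is at (273,75). I'll descend, slowly near the bottom.

>>> {"op": "step_arm", "data": {"deltas": [[[-2.7, -1.8, 20, 0, 0], [0, 0, 30, 0, 0], [0, 0, 25, 0, 0], [0, 0, 15, 0, 0], [0, 0, 0, 0, 0], [0, 0, 0, 0, 0]]]}}

```text
t: 11.82
tool_pos: [0.5621, -0.279, 0.1308]
tool_rot: [-180.0, 0.1, 177.4]
wrist_force: [0.5, 0.6, -2.1]
finger_gap: 0.0093
```

```bash
python3 - <<'E'
from fix import *
go([.5618,-.2779,.065],177.36)
E
```

```text
pos [ 0.5621 -0.279   0.1308] rot [-1.7996e+02  7.0000e-02  1.7738e+02] gap 0.0093 F [ 0.5  0.6 -2.1] t 11.82
tool delta mm [ 0.5  1.1 65.8] turn 0.02
```

>>> {"op": "step_arm", "data": {"deltas": [[[0.4, 1, 10, 0, 0], [0, 0, 10, 0, 0], [0, 0, 8, 0, 0], [0, 0, 6, 0, 0], [0, 0, 6, 0, 0], [0, 0, 6, 0, 0], [0, 0, 5, 0, 0]]]}}

```text
t: 12.7
tool_pos: [0.5614, -0.2778, 0.0784]
tool_rot: [-180.0, 0.0, 177.4]
wrist_force: [0.1, 0.5, -3.3]
finger_gap: 0.009
```

>>> {"op": "step_arm", "data": {"deltas": [[[0, 0, 4, 0, 0], [0, 0, 4, 0, 0], [0, 0, 3, 0, 0], [0, 0, 2, 0, 0]]]}}

```text
t: 13.2
tool_pos: [0.5614, -0.2777, 0.0656]
tool_rot: [180.0, 0.0, 177.4]
wrist_force: [0.8, 0.1, -3.4]
finger_gap: 0.0088
```

>>> {"op": "step_arm", "data": {"deltas": [[[0, 0, 1, 0, 0], [0, 0, 0, 0, 0]]]}}

```text
t: 13.45
tool_pos: [0.5614, -0.2777, 0.0648]
tool_rot: [180.0, 0.0, 177.4]
wrist_force: [1.1, -0.4, -2.1]
finger_gap: 0.0089
```

>>> {"op": "step_arm", "data": {"deltas": [[[0, 0, 1, 0, 0], [0, 0, 0, 0, 0]]]}}

```text
t: 13.7
tool_pos: [0.5614, -0.2779, 0.0646]
tool_rot: [-180.0, 0.0, 177.4]
wrist_force: [-3.5, 1.9, 7.8]
finger_gap: 0.009
```

Contact came at the expected height, so the plate is at the slot floor. I'll release it, rise and check.

>>> {"op": "step_arm", "data": {"deltas": [[[0, 0, 0, 0, 40], [0, 0, 0, 0, 40], [0, 0, 0, 0, 40], [0, 0, 0, 0, 40], [0, 0, -10, 0, 40], [0, 0, -30, 0, 40], [0, 0, -50, 0, 40], [0, 0, -60, 0, 40], [25, 0, -40, 0, 40], [25, 0, 0, 0, 40]]]}}

```text
t: 14.95
tool_pos: [0.5119, -0.276, 0.2575]
tool_rot: [-179.8, 0.3, 177.4]
wrist_force: [-0.3, -0.5, -0.4]
finger_gap: 0.034
```

>>> {"op": "step_arm", "data": {"deltas": [[[0, 0, 0, 0, 40], [0, 0, 0, 0, 40]]]}}

```text
t: 15.2
tool_pos: [0.5117, -0.2755, 0.2539]
tool_rot: [180.0, 0.0, 177.4]
wrist_force: [0.7, -0.3, 0.3]
finger_gap: 0.0339
```

```bash
python3 - <<'E'
from fix import *
s,c=cam('wrist');save(c,'w5.png')
go([.45,-.02,.26],170.7)
vu,P=cloud(c,s)
H=np.hypot(*(P[:,:2]-[.5618,-.2779]).T);Q=P[(H<.06)&(P[:,2]>.07)&(P[:,2]<.15)]
print('plate',[np.round(x,4) for x in cv2.minAreaRect(Q[:,:2].astype(np.float32))],np.percentile(Q[:,2],[50,90,98]).round(4))
T=Q[Q[:,2]>.089];print([np.round(x,4) for x in cv2.minAreaRect(T[:,:2].astype(np.float32))])
E
```

```text
pos [ 0.5118 -0.2754  0.2537] rot [ 1.7999e+02 -1.0000e-02  1.7738e+02] gap 0.0342 F [ 0.6 -0.1 -0.3] t 15.25
tool delta mm [ 73.4 252.3  -6.3] turn 6.68
plate [array([ 0.5611, -0.2776]), array([0.0116, 0.0803]), np.float64(87.3653)] [0.0936 0.0945 0.095 ]
[array([ 0.5611, -0.2776]), array([0.0091, 0.0803]), np.float64(87.2364)]
```

View pics/w5.png

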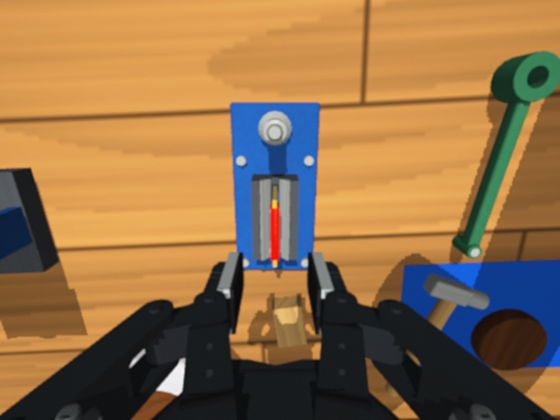

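The plate is seated: red strip at (275,230) in the slot, top at z = 0.094, centred within 1 mm. Next I'll look at the lever from above.

>>> {"op": "step_arm", "data": {"deltas": [[[14, 35, -4, 0.9, 100], [14, 35, -4, 0.9, 100], [15, 40, -4, 0.9, 100], [15, 40, -4, 1, 100], [15, 45, -4, 1, 100], [15, 45, -4, 1, 100], [15, 36, 0, 1, 100], [0, 0, 0, 0, 100], [0, 0, 0, 0, 100], [0, 0, 0, 0, 100]]]}}

```text
t: 16.5
tool_pos: [0.4358, 0.0083, 0.2776]
tool_rot: [-180.0, -0.0, 170.6]
wrist_force: [-0.0, -0.0, -0.2]
finger_gap: 0.0855
```

```bash
cat > lev.py <<'E'
from h import *
def lever(c,s,zlo=.028,zhi=.046,g=(.51,0)):
    vu,P=cloud(c,s);m=mask(c,'green')[vu[:,0],vu[:,1]]>0
    Q=P[m&(P[:,2]>zlo)&(P[:,2]<zhi)&(np.hypot(*(P[:,:2]-g).T)<.2)]
    arm=Q[(Q[:,2]<zlo+.0075)]
    boss=Q[(Q[:,2]>zlo+.0075)]
    print(len(Q),len(arm),len(boss),np.percentile(Q[:,2],[2,25,50,75,98]).round(4))
    ctr,sz,a=cv2.minAreaRect(Q[:,:2].astype(np.float32));print('rect',np.round(ctr,4),np.round(sz,4),a)
    vx,vy,x0,y0=cv2.fitLine(arm[:,:2].astype(np.float32),cv2.DIST_L1,0,.001,.001).ravel()
    d=np.array([vx,vy])*np.sign(vx);n=np.array([-d[1],d[0]]);p0=np.array([x0,y0])
    t=(Q[:,:2]-p0)@d;w=(Q[:,:2]-p0)@n
    print('line yaw',np.degrees(np.arctan2(d[1],d[0])),'ends',np.percentile(t,[.2,99.8]))
    b=t<t.min()+.052;print('boss w range',w[b].min(),w[b].max(),'arm w',np.percentile(w[(t>-.03)&(t<.03)],[1,99]))
    cb=p0+d*(np.percentile(t,.2)+.026);ce=p0+d*(np.percentile(t,99.8)-.010)
    print('boss from near end',cb.round(4),'foot',ce.round(4),'len',np.linalg.norm(ce-cb),'balance',(cb+d*.056).round(4),(ce-d*.158).round(4))
E
python3 - <<'E'
from lev import *
s,c=cam('wrist');save(c,'w6.png');go([.463,.008,.28],170.7);lever(c,s)
E
```

```text
pos [0.4357 0.0082 0.2776] rot [-1.8000e+02 -3.0000e-02  1.7061e+02] gap 0.085 F [-0.8  0.5 -0.1] t 16.55
tool delta mm [-26.9   4.2  -2.5] turn -0.09
2089 1111 978 [0.0311 0.0327 0.034  0.0377 0.0391]
rect [0.5055 0.0092] [0.0473 0.2413] 85.23876953125
line yaw -9.147677 ends [-0.13688083  0.10063303]
boss w range -0.024312522849869324 0.023113473077404616 arm w [-0.00574183  0.00574007]
boss from near end [0.4119 0.0175] foot [ 0.6109 -0.0146] len 0.2015138584586797 balance [0.4672 0.0085] [0.4549 0.0105]
```

View pics/w6.png

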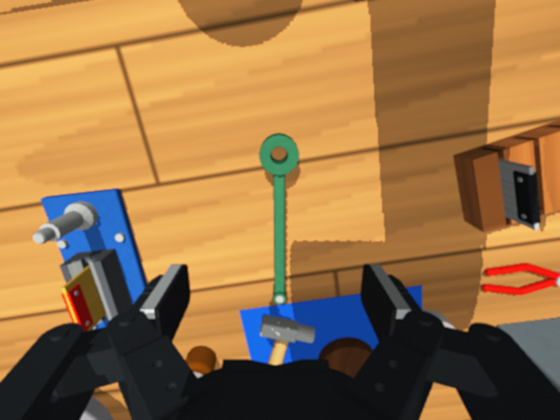

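The boss bore mouth is at about (279,154) and the foot cap at (279,298), with the arm between the open fingers. I'll cast those points.

```bash
python3 - <<'E'
from lev import *
s,c=cam('wrist')
m=mask(c,'green');m[:, :200]=0;m[:,340:]=0;m[330:]=0
cn,hi=cv2.findContours(m,cv2.RETR_CCOMP,cv2.CHAIN_APPROX_NONE)
for k,h in zip(cn,hi[0]):
    if h[3]>=0 and len(k)>12: (u,v),r=cv2.minEnclosingCircle(k);e=cv2.fitEllipse(k);print('hole',u,v,r,e,cast(c,s,[e[0]],.038).round(4))
g=cv2.cvtColor(c['img'],cv2.COLOR_RGB2GRAY);sub=g[285:312,265:295];y,x=np.nonzero(sub>150);print('cap',x.mean()+265,y.mean()+285,len(x),cast(c,s,[(x.mean()+265,y.mean()+285)],.038).round(4))
E
```

```text
hole 278.5 153.0 9.552586555480957 ((278.38641357421875, 153.3098907470703), (15.559489250183105, 18.232568740844727), 82.78733825683594) [[0.4083 0.0171 0.038 ]]
cap 273.96938775510205 293.64285714285717 196 [[ 0.6122 -0.0226  0.038 ]]
```

>>> {"op": "step_arm", "data": {"deltas": [[[-14, 2.3, 30, -0.2, 70], [-13.5, 2.3, 45, 0, 70], [0, 0, 50, 0, 70], [0, 0, 50, 0, 70], [0, 0, 40, 0, 70], [0, 0, 25, 0, 70], [0, 0, 0, 0, 70], [0, 0, 0, 0, 70], [0, 0, 0, 0, 70]]]}}

```text
t: 17.73
tool_pos: [0.4641, 0.0088, 0.0389]
tool_rot: [180.0, 0.1, 170.9]
wrist_force: [-0.2, -0.3, 0.1]
finger_gap: 0.0598
```

```bash
python3 - <<'E'
from h import *
s=env.read_state();go([.4636,.0082,.008],170.85)
E
```

```text
pos [0.4641 0.0088 0.0389] rot [1.8000e+02 1.1000e-01 1.7086e+02] gap 0.0598 F [-0.2 -0.3  0.1] t 17.73
tool delta mm [ 0.4 -0.7 30.9] turn 0.01
```

>>> {"op": "step_arm", "data": {"deltas": [[[0.4, -0.7, 15, 0, 70], [0, 0, 10, 0, 70], [0, 0, 5.5, 0, 70], [0, 0, 0, 0, 40], [0, 0, 0, 0, 0], [0, 0, 0, 0, 0], [0, 0, 0, 0, 0], [0, 0, 0, 0, 0], [0, 0, 0, 0, 0], [0, 0, 0, 0, 0]]]}}

```text
t: 18.98
tool_pos: [0.4631, 0.0085, 0.0078]
tool_rot: [180.0, 0.0, 170.9]
wrist_force: [-1.5, 1.8, 5.9]
finger_gap: 0.0151
```

>>> {"op": "step_arm", "data": {"deltas": [[[0, 0, -4, 0, 0], [0, 0, -6, 0, 0], [0, 0, -8, 0, 0], [0, 0, -8, 0, 0], [0, 0, -4, 0, 0], [0, 0, 0, 0, 0], [0, 0, 0, 0, 0]]]}}

```text
t: 19.85
tool_pos: [0.4627, 0.0084, 0.0371]
tool_rot: [-180.0, -0.0, 170.9]
wrist_force: [-0.0, -0.1, -6.1]
finger_gap: 0.0149
```

```bash
python3 - <<'E'
from lev import *
s,c=cam('wrist');save(c,'w7.png');np.savez('w7.npz',**c,tool_pos=s['tool_pos'],tool_rot=s['tool_rot'])
print(s['wrist_torque']);go([.4636,.0082,.25],170.85);lever(c,s,.058,.08)
vu,P=cloud(c,s);m=(mask(c,'green')[vu[:,0],vu[:,1]]>0)&(np.hypot(*(P[:,:2]-[.408,.017]).T)<.03)&(P[:,2]>.03);print('boss z',np.percentile(P[m,2],[5,50,95]).round(4))
E
```

```text
[ 0.01851986  0.04495486 -0.04803432]
pos [0.4626 0.0085 0.0371] rot [ 1.8000e+02 -2.0000e-02  1.7087e+02] gap 0.0146 F [ 0.9 -0.1 -5.9] t 19.9
tool delta mm [-9.000e-01 -1.000e-01 -2.129e+02] turn 0.02
14613 4278 10335 [0.0608 0.0628 0.0669 0.0675 0.0684]
rect [0.4418 0.0052] [0.0499 0.1175] 69.45148468017578
line yaw -9.145021 ends [-0.08198669  0.03477855]
boss w range -0.024964627243687147 0.024882876666983997 arm w [-0.0072685  0.007631 ]
boss from near end [0.4116 0.0167] foot [0.4913 0.0039] len 0.0807652433026025 balance [0.4669 0.0078] [0.3353 0.029 ]
boss z [0.0527 0.0671 0.0682]
```

View pics/w7.png

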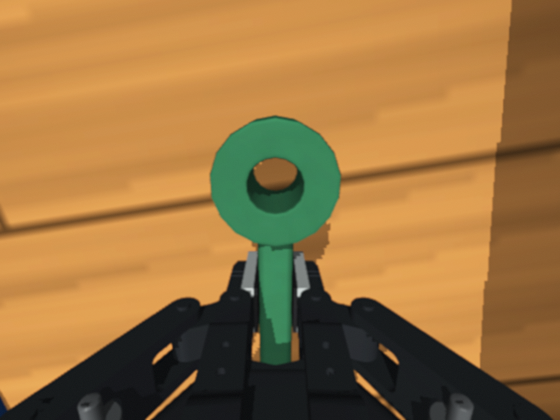

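The lever is held level, with the boss top at (275,181), z = 0.067, which is 29 mm lifted. I'll measure the bore relative to the tool.

```bash
cat >> lev.py <<'E'
def bore(c,s):
    """bore axis xy and top z, from the boss's top face in the depth map"""
    vu,P=cloud(c,s);m=mask(c,'green')[vu[:,0],vu[:,1]]>0
    R=Rot.from_euler('xyz',s['tool_rot'],degrees=True).as_matrix()
    t=(P-s['tool_pos'])@R;k=m&(t[:,0]>.025)&(t[:,0]<.09)&(abs(t[:,1])<.035)
    z=np.percentile(t[k,2],20);k&=abs(t[k[:]].shape[0] and t[:,2]-z)<.004
    (x,y),r=cv2.minEnclosingCircle(t[k][:,:2].astype(np.float32))
    A=np.c_[t[k][:,:2],np.ones(k.sum())];pl=np.linalg.lstsq(A,t[k][:,2],rcond=None)[0]
    b=np.array([x,y,z]);print('bore in tool',b.round(4),'r',round(r,4),'tilt deg',np.degrees(pl[:2]).round(2),'world',(s['tool_pos']+R@b).round(4));return b
E
python3 - <<'E'
from lev import *
d=dict(np.load('w7.npz'));b=bore(d,d)
from math import *
# target
yaw=radians(177.36);pin=np.array([.4521,-.2728]);x=np.array([cos(yaw),sin(yaw)]);y=np.array([sin(yaw),-cos(yaw)])
print('tcp target',pin-b[0]*x-b[1]*y)
E
```

```text
bore in tool [ 0.0526  0.0001 -0.0306] r 0.0258 tilt deg [-0.17 -0.01] world [0.4108 0.0169 0.0677]
tcp target [ 0.5046149  -0.27530491]
```

>>> {"op": "step_arm", "data": {"deltas": [[[0, 0, -10, 0, 0], [0, 0, -20, 0, 0], [0, 0, -25, 0, 0], [0, 0, -25, 0, 0], [0, 0, -25, 0, 0], [0, 0, -25, 0, 0], [0, 0, -15, -1, 0], [0, 0, 0, -2, 0], [0, 0, 0, -2, 0], [0, 0, 0, -1.5, 0]]]}}

```text
t: 21.15
tool_pos: [0.4624, 0.0085, 0.1816]
tool_rot: [180.0, -0.1, 177.5]
wrist_force: [-0.0, -0.4, -4.8]
finger_gap: 0.0148
```

```bash
python3 - <<'E'
from h import *
go([.5046,-.2753,.18],177.36)
E
```

```text
pos [0.4624 0.0085 0.1816] rot [ 1.7999e+02 -7.0000e-02  1.7748e+02] gap 0.0148 F [-0.  -0.4 -4.8] t 21.15
tool delta mm [ -54.7 -281.7    1.5] turn 0.12
```

>>> {"op": "step_arm", "data": {"deltas": [[[-3, -15, 0, 0, 0], [-5, -27, 0, 0, 0], [-7, -35, 0, 0, 0], [-7, -35, 0, 0, 0], [-7, -35, 0, 0, 0], [-7, -35, 0, 0, 0], [-7, -35, 0, 0, 0], [-5, -30, 0, 0, 0], [-4, -20, 0, 0, 0], [-2.5, -14, 0, 0, 0]]]}}

```text
t: 22.4
tool_pos: [0.5042, -0.2758, 0.182]
tool_rot: [180.0, -0.0, 177.3]
wrist_force: [1.0, 0.4, -5.9]
finger_gap: 0.015
```

>>> {"op": "step_arm", "data": {"deltas": [[[0, 0, 0, 0, 0], [0, 0, 0, 0, 0], [0, 0, 0, 0, 0]]]}}

```text
t: 22.78
tool_pos: [0.5043, -0.274, 0.1824]
tool_rot: [180.0, 0.0, 177.4]
wrist_force: [0.4, -0.2, -5.4]
finger_gap: 0.0153
```

```bash
python3 - <<'E'
from lev import *
go([.5046,-.2753,.152],177.36)
s,c=cam('wrist');save(c,'w8.png');bore(c,s)
E
```

```text
pos [ 0.5043 -0.274   0.1824] rot [179.99   0.   177.42] gap 0.0153 F [ 0.4 -0.2 -5.4] t 22.77
tool delta mm [-0.3 -1.3 30.4] turn 0.06
bore in tool [ 0.0526  0.0003 -0.0305] r 0.0258 tilt deg [-0.12  0.02] world [ 0.4518 -0.2713  0.2129]
```

View pics/w8.png

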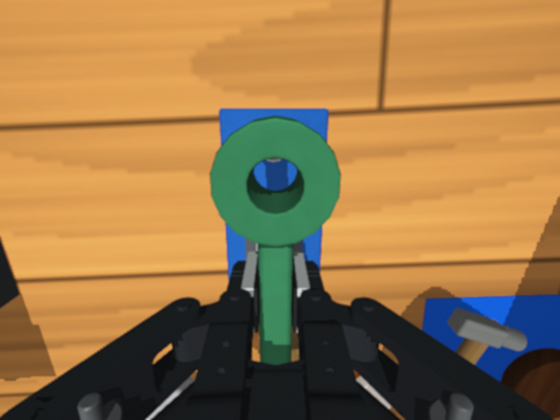

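The bore at (275,185) lies over the fixture, with the pin visible just at its upper rim because of the oblique view. The arm runs along the fixture and the lever is level. I'll make the final small correction and lower 30 mm.

>>> {"op": "step_arm", "data": {"deltas": [[[-0.2, -1.3, 6, 0, 0], [0, 0, 8, 0, 0], [0, 0, 8, 0, 0], [0, 0, 6, 0, 0], [0, 0, 2, 0, 0], [0, 0, 0, 0, 0], [0, 0, 0, 0, 0], [0, 0, 0, 0, 0], [0, 0, 0, 0, 0]]]}}

```text
t: 23.95
tool_pos: [0.5045, -0.2761, 0.1524]
tool_rot: [-180.0, 0.0, 177.4]
wrist_force: [0.2, -0.3, -5.9]
finger_gap: 0.0148
```

```bash
python3 - <<'E'
from fix import *; from lev import *
s,c=cam('wrist');bore(c,s)
go([.5046,-.2753,.152],177.36)
_,c=cam('scene');save(c,'s2.png')
cv2.imwrite('pics/s2z.png',cv2.resize(cv2.imread('pics/s2.png')[120:300,100:440],None,fx=2.3,fy=2.3))
_,c=cam('top');vu,P=cloud(c,None)
Q=P[(np.hypot(*(P[:,:2]-[.655,-.29]).T)<.03)&(P[:,2]>.13)];print('foot area',len(Q),Q.mean(0) if len(Q) else '')
E
```

```text
bore in tool [ 0.0526 -0.     -0.0305] r 0.0258 tilt deg [-0.15 -0.  ] world [ 0.452  -0.2737  0.1829]
pos [ 0.5045 -0.2761  0.1524] rot [-1.8000e+02  1.0000e-02  1.7737e+02] gap 0.0148 F [ 0.2  0.2 -5.1] t 24.0
tool delta mm [-0.   0.8  0.4] turn 0.01
foot area 222 [ 0.65280166 -0.28075688  0.17675318]
```

View pics/s2z.png

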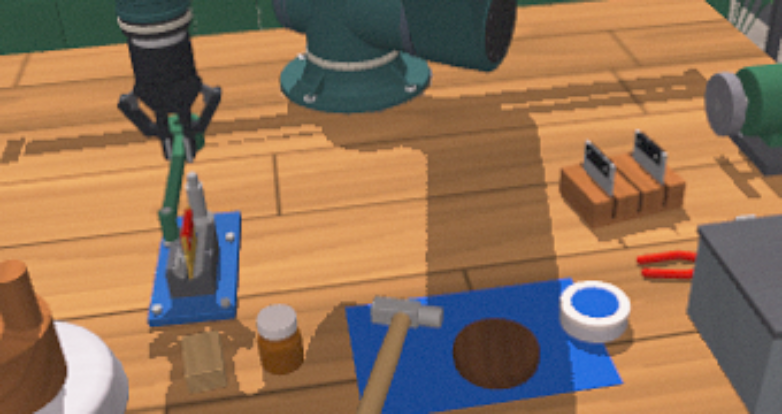

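The scene view shows the lever held level over the fixture at about (178,180) and the plate upright in the slot at (188,240). The steel plates and bystanders are undisturbed. I'm handing in.

```bash
python3 -c "
from h import *
print(env.sign_off())"
```

```text
the job is handed in; nothing more can be done
None
```

I drew the brass plate straight up out of the rack, stood it in the fixture's slot and let go. I then lifted the green lever near its balance point and handed in at about 24 s, still holding it over the pin. No verdict was reported.

- **Plate:** its top measured 94 mm above the table, which is fully down. It is within about 1 mm of the slot centre and in line with the slot.
- **Lever:**
  - The bore is about 1 mm from the measured pin axis, with the boss's underside about 45 mm above the pin.
  - Tilt is about 0.2°. The arm lies along the fixture to well under 1°, with the foot over the slot side.
  - The grip is an estimated 3 mm from the balance point.
- **Other objects:** the steel plates and bystanders look undisturbed in the last picture; I did not measure them.

No check failed. The only disagreement was between the two estimates of the bore position, which differed by 2–3 mm, well inside the 15 mm tolerance.

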